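# Turn the tray scraper round and lean it in the jug to dry

### The arm

A 7-joint arm with a two-finger parallel gripper is mounted at the origin on the work surface. World frame = base frame: x ahead of the robot, y to its left, z up, the work surface at z = 0. Lengths are in m, angles in degrees, forces in N, time in s.
With the tool pointing down it reaches from about 0.425 to 0.875 m from the base axis. Payload 4.7 kg.
Tool frame: the origin (TCP) lies at the very end of the fingers, on their centre line; the grasp point (between the pads) lies 19 mm behind it; z points along the fingers, y is the line along which they close (so a half turn about z gives the same grasp; the last joint's range is limited). The gripper opens to 87 mm and grips with 3 to 60 N. Pads are 19 mm wide; open, the fingers measure 117 mm over their backs; the gripper's body (75 mm by 190 mm) begins 51 mm behind the grasp point.
Start: joints at [-67.603, 18.392, -4.016, 83.108, 1.295, 78.541, -3.26], TCP at [0.239, 0.604, 0.223] pointing down, gripper open.
Joint ranges: [-163.93, 163.93], [-17.29, 119.83], [-79.2, 71.16], [3.27, 140.29], [-89.18, 269.18], [5.43, 117.66], [-154.24, 154.24]. Speed limits (degrees/s): [147.25, 147.25, 180, 180, 180, 180, 180].

### API

Orientations are given as [roll, pitch, yaw] about the fixed x, y, z axes, in that order (R = Rz(yaw) Ry(pitch) Rx(roll)).
In Python, from cell import get_obs, eyes, env gives the robot as it stands.
- The arm moves only by the tool servo_tool, never from a script. Its argument "series" is a list that holds one entry, the list of rows, each a list of 7 numbers: the shift along the tool's x, y, z in units of 300 mm (1.0 is 300 mm), then the turn, a rotation vector about the tool's x, y, z in units of pi rad (1.0 is pi rad), then the opening, from 0 (shut) to 1 (fully open). In form: [[[tx, ty, tz, wx, wy, wz, gripper], ...]]. A call has 1 to 12 rows; each row is the pose to reach, as a shift and turn from the pose commanded when the call began, along the tool's axes at that moment, turning the shorter way round; what a row does not reach only later rows make up. A row lasts 1/12 s, in which the tool goes at most 41.7 mm and 7.16 degrees, less where a joint would pass 70% of its speed; a pose out of reach is approached as far as the arm can. A call with a number of a shift or a turn outside -1 to 1 is refused whole. A call with a gripper value outside its range is refused whole. The fingers move at their own pace and stop on an object; "grip_force" is the grip in N (left out, the last holds). Time passes only in rows, so rows that repeat a pose let the fingers close. It gives the time, the measured TCP pose, the force, the opening and the grip force at its end, in the units of the state.
- get_obs(): the state, without advancing time (a new reading comes with each control period).
- eyes.read_camera(name): name is "side" or "top"; returns a dict with "frame" (480x640x3 uint8, red, green, blue), "depth" (480x640 float32, m along the optical axis (not along the pixel's ray), 0 where there is no reading), "fx", "fy", "cx", "cy" (pixels), "distortion" ([k1, k2, p1, p2, k3] as OpenCV has them; the pictures are not rectified), "origin" and "rotation" of the camera in the world. Camera axes: x right, y down, z forward; pixel columns grow to the right and rows downward; lengths in m; the calibration is good to about 2 mm. A picture is of the moment at which its call begins.
- env.sign_off(): hands the job in; it is judged then, once.
The state is a dict: "time_s": time; "qpos": joint angles; "joint_velocities": joint speeds; "effort": joint torques, N m; "tool_pos": TCP position; "tool_rot": TCP orientation; "force": force on the tool from outside, world axes, zero at the start; "wrist_torque": the same for the moment, N m; "grip_width": finger opening in m; "grasp_force": force on a finger pad.
Only numpy, scipy, OpenCV 4.12 (cv2) and the standard library are available. Lean on these libraries where they do the work, as an engineer would, in place of code of your own. Each camera call takes 0.05 s, during which the arm holds its last target. There are 200 camera calls.

### The job

The washed tray scraper was left blade down in the round white pot. Move it to the empty metal jug the other way up, blade in the air: lower it until the end of its handle stands on the jug's bottom at the side away from the jug's handle, and only then let it go, so that it leans right across the jug and rests on the rim just above the jug's handle. The metal tray between the vessels may be used to lay the scraper down and take it again; keep the jug upright and in its place, and do not disturb the jar and the timer.

Things in the scene. Friction and masses are not known exactly. Their poses are not given: they have to be found in the camera images.
- scraper_mid (a point): Centre (and balance point, within 6 mm) of the loose aluminium tray scraper, about 110 g, 280 mm long: a flat bar handle 235 long, 16 wide, 8 thick, then a blade 45 long, 36 wide, 4 thick on the same centre plane. Axes: z along it from the handle's end to the blade's edge, y across its width, x through its thickness.
- scraper_handle_end (a point): Middle of the end of the scraper's handle, 140 mm from the centre, same axes; it must end at the bottom of the jug. At the start the scraper leans about 28 degrees from vertical in the white pot, blade down, flat face on the rim, with about 120 mm of handle above the rim.
- scraper_blade_edge (a point): Middle of the blade's edge, at the other end, 140 mm from the centre; it must end in the air. Same axes.
- jug: Deep round metal jug, loose, about 600 g, empty: 140 mm high, outer radius 45, inner radius 42, inner bottom 5 mm up. Origin at the centre of its underside, z up, +x towards its one handle, a bar loop reaching 83 mm from the axis, 31 to 119 mm up. A scraper standing in it as asked leans about 29 degrees from vertical, blade end towards +x.
- jug_over_handle (a point): Inner edge of the jug's rim right above its handle (42 mm from the axis, 140 mm up).
- pot: Round white ceramic pot without a handle, fixed, same size inside and out as the jug: 140 mm high, outer radius 45 mm, inner radius 42 mm, inner bottom 5 mm up. Origin at the centre of its underside; the scraper's handle leans towards its +x side at the start.
- tray: Narrow empty open metal tray between the vessels, fixed: 240 mm along its x, 95 mm along its y, 50 mm high, walls 4 mm. Origin at the centre of its underside, z up. The scraper can lie flat across its two long rims (along its y), both ends overhanging, its centre then 54 mm above the bench.
- jar: Bystander: lidded glass jar, 68 mm wide, 100 mm high, loose; origin at the centre of its underside.
- timer: Bystander: white timer box 45 x 70 x 50 mm, loose; origin at the centre of its underside.
Mind the look-alikes: they are no part of the job. Leave any orange or red look-alike of the pot alone.

How it is judged:
By the outcome, as a careful person would: the job done as asked, in the order asked, and still so for the second after the job is handed in, with the robot touching nothing.
It also fails if it takes over 58 s, if anything falls off the work surface, if the arm or the gripper's body presses on something with over 40 N, if the wrist force passes 120 N, or if a joint passes its speed limit or range.

## Working session

There is one attempt and no reset: what is moved stays moved. The work goes in short steps, Python scripts to look and compute and a tool call to move; the robot and the scene stay as the last step left them, time stands still between calls to the robot, and variables do not carry over. Pictures are saved under pics/ and viewed, at most 10 in all, crops included, and the job is handed in when it is done.

Besides the shell and the picture viewer there is one more tool, called after ">>>" as name([rows], argument=value, ...), one row to a line, values as JSON. servo_tool: Moves the arm, as the interface text tells. Shifts and turns lie within -1 to 1; 1 stands for 300 mm of shift or pi rad of turn. Its arguments: {"type":"object","properties":{"series":{"type":"array"},"grip_force":{"type":"number"}},"required":["series"]}

```bash
ls; mkdir -p pics; python3 - <<'E'
from cell import get_obs, eyes, env
import cv2,numpy as np,pickle
print(get_obs())
for n in ("side","top"):
    c=eyes.read_camera(n); pickle.dump(c,open(f"{n}0.pkl","wb"))
    cv2.imwrite(f"pics/{n}0.png",c["frame"][:,:,::-1])
    print(n,{k:np.round(v,4).tolist() for k,v in c.items() if k not in("frame","depth")})
E
```

```text
pics
{'time_s': 0.0, 'qpos': array([-67.60418148,  18.43979511,  -4.01314764,  83.17509024,
         1.29551636,  78.54114213,  -3.25926286]), 'joint_velocities': array([ 6.27611320e-02, -1.51893182e-02,  1.39347542e-02, -3.45394281e-02,
       -1.99120163e-02,  9.59998835e-05, -6.52070753e-02]), 'effort': array([ 3.63611298e-04, -4.91290569e+01, -4.03707353e-01, -3.12532532e+01,
       -6.38120086e-02,  4.37305472e-02,  1.70811836e-04]), 'tool_pos': array([0.23902346, 0.60385653, 0.22145121]), 'tool_rot': array([-1.79889235e+02,  7.04050786e-03,  1.58412520e+02]), 'force': array([ 0.03767019, -0.03946251, -0.18966076]), 'wrist_torque': array([ 0.01733762,  0.03953167, -0.01497028]), 'grasp_force': 0.0, 'grip_width': 0.08697415805873716}
side {'fx': 583.8865, 'fy': 583.8865, 'cx': 316.0401, 'cy': 238.3531, 'distortion': [-0.1129, 0.0, 0.0, 0.0, 0.0], 'origin': [0.408, -0.9404, 1.0064], 'rotation': [-130.393, 0.894, -11.5152]}
top {'fx': 606.2991, 'fy': 606.2991, 'cx': 313.5684, 'cy': 234.239, 'distortion': [-0.1249, 0.0, 0.0, 0.0, 0.0], 'origin': [0.3774, 0.0347, 1.5211], 'rotation': [-171.6934, -0.6978, -88.3522]}
```

View pics/side0.png

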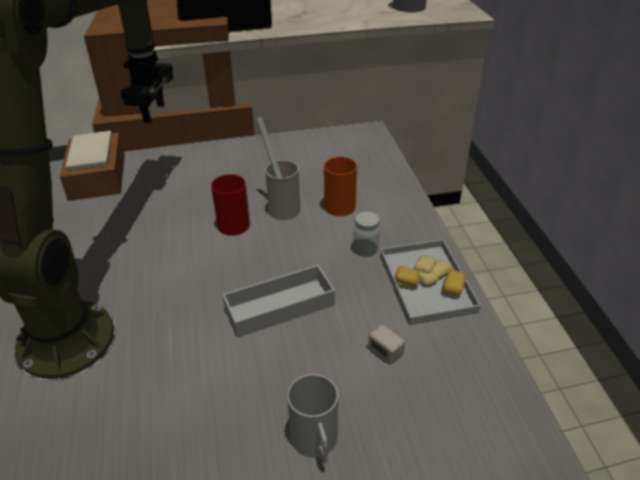

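View pics/top0.png

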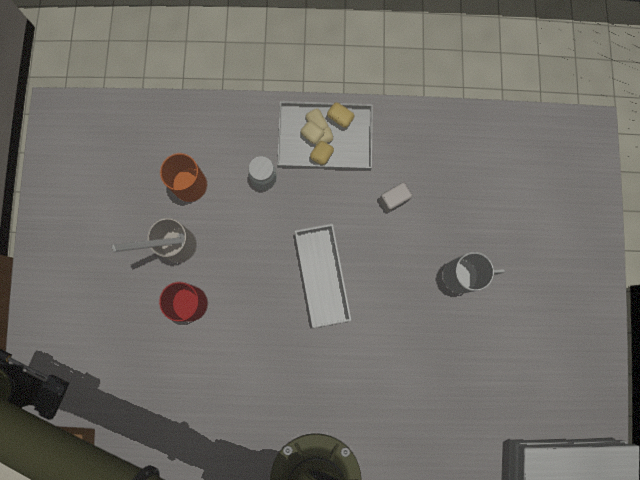

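The side view shows the white pot with the scraper at (283,190), with an orange (340,187) and a red (231,205) look-alike on either side. The tray is at (280,298) and the jug at (313,415), with its handle at (322,440). In the top view the pot is at (167,238) with the handle tip at (115,247), and the jug is at (475,272) with its handle at (503,271). The jar is at (261,170) and the timer at (396,197). The pot meant is the white one, because it holds the scraper. I'll confirm that in a crop.

```bash
cat > h.py <<'E'
import numpy as np,cv2,pickle
from scipy.spatial.transform import Rotation as R
def rot(e): return R.from_euler('xyz',e,degrees=True)
def cloud(c):
    h,w=c["depth"].shape; u,v=np.meshgrid(np.arange(w),np.arange(h))
    K=np.array([[c["fx"],0,c["cx"]],[0,c["fy"],c["cy"]],[0,0,1]])
    n=cv2.undistortPoints(np.stack([u,v],-1).reshape(-1,1,2).astype(float),K,np.array(c["distortion"])).reshape(h,w,2)
    p=np.dstack([n,np.ones((h,w))])*c["depth"][...,None]
    P=rot(c["rotation"]).apply(p.reshape(-1,3)).reshape(h,w,3)+c["origin"]
    P[c["depth"]==0]=np.nan
    return P
def proj(c,X):
    K=np.array([[c["fx"],0,c["cx"]],[0,c["fy"],c["cy"]],[0,0,1]])
    p=rot(c["rotation"]).inv().apply(np.atleast_2d(X)-c["origin"])
    return cv2.projectPoints(p,np.zeros(3),np.zeros(3),K,np.array(c["distortion"]))[0][:,0]
E
python3 - <<'E'
from h import *
T=pickle.load(open("top0.pkl","rb"));S=pickle.load(open("side0.pkl","rb"))
PT,PS=cloud(T),cloud(S)
def circ(m):
    (x,y),r=cv2.minEnclosingCircle(m[:,:2].astype(np.float32));A=np.c_[2*m[:,:2],np.ones(len(m))]
    s=np.linalg.lstsq(A,(m[:,:2]**2).sum(1),rcond=None)[0];return np.round([x,y,r,*s[:2],np.sqrt(s[2]+s[0]**2+s[1]**2)],4),len(m)
def box(P,u0,u1,v0,v1): return P[v0:v1,u0:u1].reshape(-1,3)
for nm,P,b in(("table",PT,(200,280,330,400)),("tableS",PS,(120,200,330,400))): print(nm,np.nanmedian(box(P,*b)[:,2]))
for nm,P,b in (("potT",PT,(145,192,215,262)),("potS",PS,(262,303,160,222)),("jugT",PT,(435,510,245,300)),("jugS",PS,(280,345,370,465))):
    q=box(P,*b); m=q[(q[:,2]>.132)&(q[:,2]<.146)]; print(nm,circ(m))
for nm,P,b in (("scrT",PT,(105,195,225,262)),("scrS",PS,(245,300,110,185))):
    q=box(P,*b); q=q[(q[:,2]>.155)&(q[:,2]<.3)]
    c=q.mean(0);q=q[np.linalg.norm(q-c,axis=1)<.15];c=q.mean(0);u,s,v=np.linalg.svd(q-c);d=v[0]*np.sign(v[0][2]);t=(q-c)@d
    print(nm,len(q),c,d,np.degrees(np.arccos(d[2])),s,c+d*t.max(),c+d*t.min())
for nm,P,b in (("jughS",PS,(300,345,420,470)),("jughT",PT,(493,515,262,282))):
    q=box(P,*b);q=q[(q[:,2]>.04)&(q[:,2]<.125)]; j=np.argsort(q[:,1])[:25]; print(nm,q[j].mean(0),len(q))
q=box(PT,285,360,215,335);m=q[(q[:,2]>.04)&(q[:,2]<.06)];print("tray",cv2.minAreaRect(m[:,:2].astype(np.float32)))
a=cv2.resize(T["frame"][200:275,95:195],None,fx=4,fy=4,interpolation=2);b=cv2.resize(S["frame"][105:230,200:370],None,fx=4,fy=4,interpolation=2)[:500]
o=np.zeros((500,800,3),np.uint8);o[:300,:400]=a;o[:,400:]=b[:,100:500];
c=cv2.resize(T["frame"][247:297,432:512],None,fx=5,fy=4,interpolation=2);o[300:500,:400]=c
cv2.imwrite("pics/c0.png",o[:,:,::-1])
E
```

```text
table 0.00044585861670043414
tableS 0.0007348878413311333
potT (array([0.5623, 0.3634, 0.0463, 0.5628, 0.3616, 0.0427]), 218)
potS (array([0.5704, 0.3595, 0.0535, 0.5671, 0.3594, 0.0427]), 246)
jugT (array([ 0.5059, -0.3506,  0.0457,  0.5049, -0.3503,  0.0429]), 210)
jugS (array([ 0.5073, -0.3526,  0.0467,  0.5069, -0.3535,  0.0429]), 475)
scrT 281 [0.530818   0.42599634 0.20861769] [-0.20779257  0.43223724  0.87749257] 28.658642486943172 [0.57636839 0.08163769 0.03832741] [0.51945782 0.44962707 0.25659085] [0.54373462 0.39912798 0.15407175]
scrS 254 [0.53458969 0.42262443 0.20512465] [-0.21442145  0.42844155  0.87775924] 28.626768293782636 [0.5208336  0.08156485 0.05674741] [0.52274931 0.44628301 0.2535946 ] [0.54692866 0.39796958 0.15461363]
jughS [ 0.51137194 -0.4354641   0.08566566] 959
jughT [ 0.50947708 -0.42604407  0.09198521] 52
tray ((0.49400436878204346, -0.0008693486452102661), (0.23840869963169098, 0.09526462852954865), 12.207263946533203)
```

View pics/c0.png

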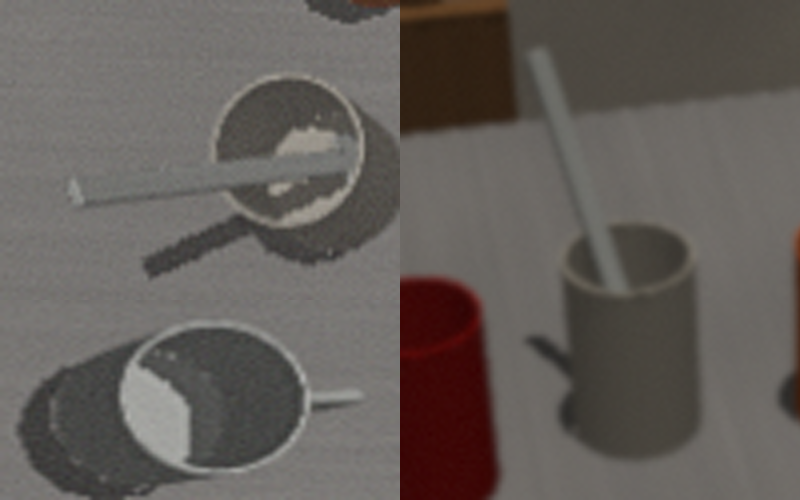

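The crop confirms it. The scraper stands in the white pot, with the rim centre at crop (288,150), and the red pot beside it is a look-alike. The jug's handle points to world -y (crop right, about (335,400)). Next is a pose helper and the approach.

```bash
cat >> h.py <<'E'
def tool(yaw,tilt):
    a,t=np.radians([yaw,tilt]); y=np.array([np.cos(a),np.sin(a),0]);h=np.array([-np.sin(a),np.cos(a),0])
    z=h*np.sin(t)-np.array([0,0,np.cos(t)]); return R.from_matrix(np.c_[np.cross(y,z),y,z])
def delta(p,q,p0=None,q0=None):
    if p0 is None:
        from cell import get_obs
        o=get_obs();p0,q0=o["tool_pos"],rot(o["tool_rot"])
    d=np.r_[q0.inv().apply(np.array(p)-p0)/.3,(q0.inv()*q).as_rotvec()/np.pi]
    print(np.round(d,4).tolist(),"mm",round(np.linalg.norm(d[:3])*300),"deg",round(np.linalg.norm(d[3:])*180)); return p,q
E
python3 - <<'E'
from h import *
Q=tool(26,32);a=Q.as_matrix()[:,2];G=np.array([.5325,.425,.1993]);T=G+.016*a
print(a,T)
p,q=delta([.40,.46,.36],tool(26,0))
p,q=delta(T-.15*a,Q,p,q)
p,q=delta(T,Q,p,q)
E
```

```text
[-0.23230132  0.47628828 -0.8480481 ] [0.52878318 0.43262061 0.18573123]
[-0.6755, -0.2494, -0.461, -0.0005, 0.0002, 0.2356] mm 257 deg 42
[-0.5352, 0.3458, 0.1569, 0.0, 0.1778, 0.0] mm 197 deg 32
[0.0, -0.0, 0.5, 0.0, 0.0, 0.0] mm 150 deg 0
```

>>> servo_tool([
  [[-0.34, -0.125, -0.23, 0, 0, 0.118, 1], [-0.6755, -0.2494, -0.461, 0, 0, 0.2356, 1], [-0.6755, -0.2494, -0.461, 0, 0, 0.2356, 1], [-0.6755, -0.2494, -0.461, 0, 0, 0.2356, 1], [-0.6755, -0.2494, -0.461, 0, 0, 0.2356, 1], [-0.6755, -0.2494, -0.461, 0, 0, 0.2356, 1], [-0.6755, -0.2494, -0.461, 0, 0, 0.2356, 1], [-0.6755, -0.2494, -0.461, 0, 0, 0.2356, 1], [-0.6755, -0.2494, -0.461, 0, 0, 0.2356, 1]],
])

```text
time_s: 0.85
tool_pos: [0.3995, 0.4606, 0.3603]
tool_rot: [-179.9, -0.0, 116.0]
force: [-0.3, 1.8, -1.0]
grip_width: 0.087
grasp_force: 0.0
```

>>> servo_tool([
  [[-0.5352, 0.3458, 0.1569, 0, 0.1778, 0, 1], [-0.5352, 0.3458, 0.1569, 0, 0.1778, 0, 1], [-0.5352, 0.3458, 0.1569, 0, 0.1778, 0, 1], [-0.5352, 0.3458, 0.1569, 0, 0.1778, 0, 1], [-0.5352, 0.3458, 0.1569, 0, 0.1778, 0, 1], [-0.5352, 0.3458, 0.1569, 0, 0.1778, 0, 1], [-0.5352, 0.3458, 0.1569, 0, 0.1778, 0, 1], [-0.5352, 0.3458, 0.1569, 0, 0.1778, 0, 1]],
])

```text
time_s: 1.52
tool_pos: [0.5617, 0.3641, 0.3124]
tool_rot: [-179.8, -32.1, 116.1]
force: [-0.4, 0.2, -0.5]
grip_width: 0.0871
grasp_force: 0.0
```

```bash
python3 - <<'E'
from h import *
from cell import get_obs
o=get_obs();print(o["time_s"],o["tool_pos"],o["qpos"],o["force"])
Q=tool(26,32);a=Q.as_matrix()[:,2];T=np.array([.5325,.425,.1993])+.016*a
delta(T-.15*a,Q);delta(T-.05*a,Q);delta(T,Q)
E
```

```text
1.5167 [0.56168483 0.36409202 0.31241444] [-29.78716924  21.05566769  15.40652817  76.63446932 -36.88025138
  90.29664991  13.36915298] [-0.36382635  0.24744464 -0.50048428]
[-0.0089, 0.0015, -0.0076, -0.0014, -0.0007, 0.0006] mm 4 deg 0
[-0.0096, 0.003, 0.3257, -0.0014, -0.0007, 0.0006] mm 98 deg 0
[-0.0099, 0.0038, 0.4924, -0.0014, -0.0007, 0.0006] mm 148 deg 0
```

>>> servo_tool([
  [[-0.009, 0.002, 0.1, 0, 0, 0, 1], [-0.009, 0.003, 0.2, 0, 0, 0, 1], [-0.009, 0.003, 0.3, 0, 0, 0, 1], [-0.009, 0.003, 0.36, 0, 0, 0, 1], [-0.01, 0.004, 0.42, 0, 0, 0, 1], [-0.01, 0.004, 0.46, 0, 0, 0, 1], [-0.01, 0.004, 0.49, 0, 0, 0, 1], [-0.01, 0.004, 0.4924, 0, 0, 0, 1], [-0.01, 0.004, 0.4924, 0, 0, 0, 1]],
])

```text
time_s: 2.27
tool_pos: [0.5308, 0.4312, 0.1875]
tool_rot: [180.0, -32.0, 116.1]
force: [0.1, -0.4, 0.9]
grip_width: 0.0872
grasp_force: 0.0
```

```bash
python3 - <<'E'
from h import *
from cell import get_obs,eyes
o=get_obs();print(o["tool_pos"],o["tool_rot"],o["force"])
S=eyes.read_camera("side");T=eyes.read_camera("top")
a=cv2.resize(S["frame"][80:230,200:350],None,fx=3.5,fy=3.5,interpolation=2)[:,:400]
b=cv2.resize(T["frame"][190:290,100:200],None,fx=4,fy=4,interpolation=2)
o=np.zeros((525,800,3),np.uint8);o[:,:400]=a[:525];o[:400,400:]=b
cv2.imwrite("pics/c1.png",o[:,:,::-1])
E
```

```text
[0.5307638  0.43120518 0.18752668] [179.95972553 -32.02253981 116.14901163] [ 0.14136518 -0.41498668  0.88186819]
```

View pics/c1.png

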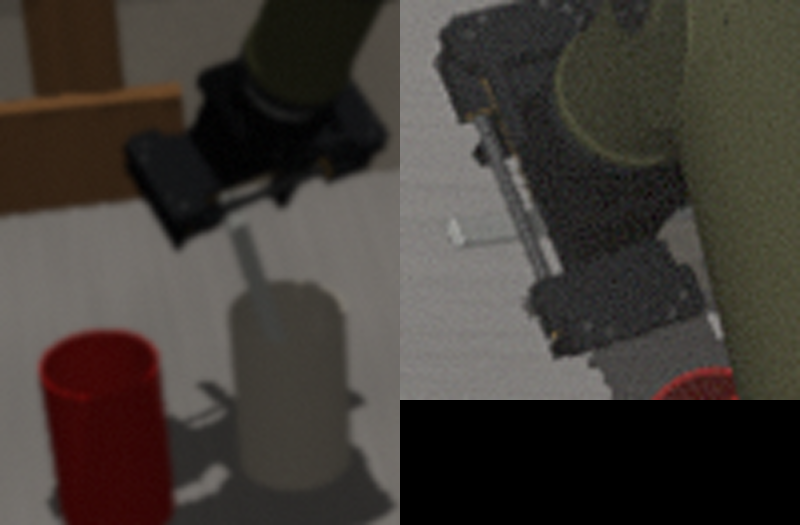

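The crop shows the handle between the two fingers, at about (245,235) in the side view, with its tip sticking out at (455,232) in the top view. I'll close the gripper.

>>> servo_tool([
  [[0, 0, 0, 0, 0, 0, 0.3], [0, 0, 0, 0, 0, 0, 0.22], [0, 0, 0, 0, 0, 0, 0.15], [0, 0, 0, 0, 0, 0, 0.1], [0, 0, 0, 0, 0, 0, 0], [0, 0, 0, 0, 0, 0, 0], [0, 0, 0, 0, 0, 0, 0], [0, 0, 0, 0, 0, 0, 0], [0, 0, 0, 0, 0, 0, 0], [0, 0, 0, 0, 0, 0, 0]],
], grip_force=30)

```text
time_s: 3.2
tool_pos: [0.5316, 0.4301, 0.1869]
tool_rot: [180.0, -32.0, 116.0]
force: [0.7, 0.6, 0.5]
grip_width: 0.0283
grasp_force: 0.0
```

```bash
python3 - <<'E'
from h import *
from cell import get_obs
o=get_obs();print(o["grip_width"],o["grasp_force"],o["force"],o["tool_pos"])
u=np.array([-.211,.43,.878]);delta(o["tool_pos"]+.17*u,rot(o["tool_rot"]))
E
```

```text
0.02827345017251932 0.0 [0.72134803 0.60295627 0.48033511] [0.53156578 0.43010268 0.18693232]
[0.4939, -0.0006, -0.2781, 0.0, 0.0, 0.0] mm 170 deg 0
```

Still closing.

>>> servo_tool([
  [[0, 0, 0, 0, 0, 0, 0], [0, 0, 0, 0, 0, 0, 0], [0, 0, 0, 0, 0, 0, 0], [0, 0, 0, 0, 0, 0, 0], [0, 0, 0, 0, 0, 0, 0], [0, 0, 0, 0, 0, 0, 0]],
])

```text
time_s: 3.7
tool_pos: [0.5317, 0.4301, 0.1869]
tool_rot: [180.0, -32.0, 116.0]
force: [0.3, 0.4, 0.5]
grip_width: 0.0158
grasp_force: 30.0
```

>>> servo_tool([
  [[0.02, 0, -0.011, 0, 0, 0, 0], [0.06, 0, -0.034, 0, 0, 0, 0], [0.11, 0, -0.062, 0, 0, 0, 0], [0.16, 0, -0.09, 0, 0, 0, 0], [0.22, 0, -0.124, 0, 0, 0, 0], [0.28, 0, -0.158, 0, 0, 0, 0], [0.34, 0, -0.191, 0, 0, 0, 0], [0.4, 0, -0.225, 0, 0, 0, 0], [0.45, 0, -0.253, 0, 0, 0, 0], [0.48, 0, -0.27, 0, 0, 0, 0], [0.494, 0, -0.278, 0, 0, 0, 0], [0.494, 0, -0.278, 0, 0, 0, 0]],
])

```text
time_s: 4.7
tool_pos: [0.4952, 0.5043, 0.3377]
tool_rot: [179.9, -32.0, 116.2]
force: [1.0, -0.1, -1.6]
grip_width: 0.0152
grasp_force: 30.0
```

```bash
python3 - <<'E'
from h import *
from cell import get_obs,eyes
import pickle
o=get_obs();print(o["tool_pos"],o["tool_rot"],o["force"],o["grip_width"],o["qpos"])
for n in("side","top"): pickle.dump(eyes.read_camera(n),open(n+"1.pkl","wb"))
S=pickle.load(open("side1.pkl","rb"));T=pickle.load(open("top1.pkl","rb"))
a=cv2.resize(S["frame"][40:220,180:360],None,fx=2.2,fy=3,interpolation=2)
b=cv2.resize(T["frame"][170:290,90:210],None,fx=3.3,fy=3.3,interpolation=2)
O=np.zeros((540,800,3),np.uint8);O[:,:396]=a;O[:396,400:796]=b
cv2.imwrite("pics/c2.png",O[:,:,::-1])
E
```

```text
[0.49524046 0.50426797 0.33771257] [179.87652373 -32.04344519 116.16264436] [ 1.03395979 -0.08646597 -1.61529368] 0.015248035749862662 [-4.04558019e+01  1.94330171e+01  1.16961731e+01  7.55285854e+01
 -3.60378445e+01  8.44405268e+01 -5.44218095e-02]
```

View pics/c2.png

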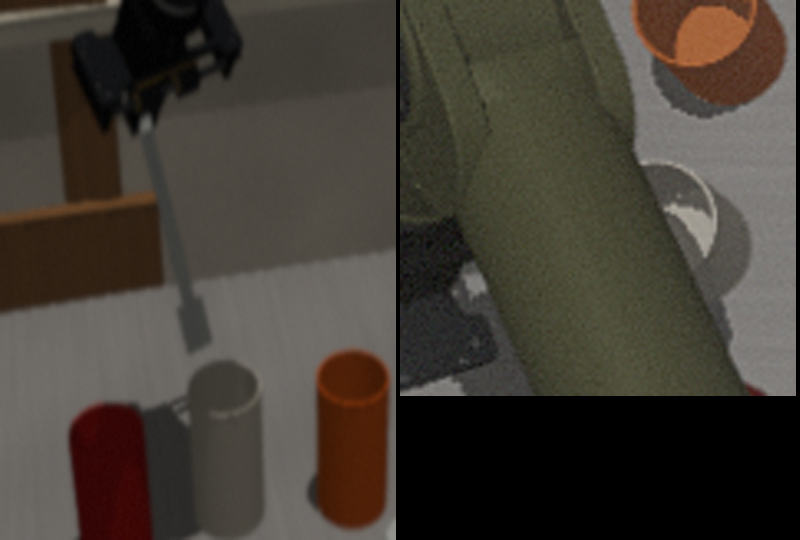

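The scraper is out and hanging clear above the white pot, with its blade edge at crop (198,350). I'll measure its pose in the tool frame, then plan the lay-down.

```bash
python3 - <<'E'
from h import *
S=pickle.load(open("side1.pkl","rb"));P=cloud(S)
p0=np.array([.49524,.50427,.33771]);q0=rot([179.8765,-32.0434,116.1626])
q=P[85:160,240:285].reshape(-1,3);L=q0.inv().apply(q-p0)
# tool frame: scraper plane |y|<20mm, pts along expected direction
u=q0.inv().apply([.211,-.43,-.878]);print("u tool",u)
G=np.array([0,0,-.016]);t=(L-G)@u;d=np.linalg.norm(L-G-np.outer(t,u),axis=1)
k=(t>.03)&(t<.26)&(d<.025);h=k&(t<.165)
c=L[h].mean(0);_,s,v=np.linalg.svd(L[h]-c);w=v[0]*np.sign(v[0]@u);print(h.sum(),c,w,s,"ang",np.degrees(np.arctan2(-w[2],-w[0])) ,np.degrees(np.arctan2(-u[2],-u[0])))
tt=(L[k]-c)@w;print("tip world",q[k][tt>tt.max()-.004].mean(0),"s tip from grasp",(np.percentile(tt,[99,100])+ (c-G)@w), "perp at grasp",G-c-((G-c)@w)*w)
E
```

```text
u tool [-0.8718379  -0.00126976  0.49010414]
317 [-0.08459515 -0.00203834  0.03107987] [-0.87116718  0.00897079  0.49090454] [0.68950904 0.09094714 0.06361901] ang -29.40135056590442 -29.34254086069826
tip world [0.5439889  0.40550764 0.15917051] s tip from grasp [0.21785268 0.21922719] perp at grasp [0.00027492 0.00290662 0.00043475]
```

```bash
cat >> h.py <<'E'
W1=np.array([-.8712,0,.4909]);N1=np.array([.4909,0,.8712]);C1=np.array([0,0,-.016])+.004*N1;M1=C1+.079*W1
E
python3 - <<'E'
from h import *
Q=tool(12.2,-29.4)
print("axis",Q.apply(W1))
tcp=lambda z:np.array([.494,-.001,z])-Q.apply(M1)
print(tcp(.057))
p,q=delta([.49,.26,.34],Q)
p,q=delta(tcp(.16),Q,p,q)
p,q=delta(tcp(.06),Q,p,q)
E
```

```text
axis [ 2.11321864e-01 -9.77402333e-01 -3.50972939e-06]
[0.47896542 0.0685377  0.0470608 ]
[-0.6016, -0.3721, -0.3933, -0.0022, -0.3391, 0.0803] mm 243 deg 63
[-0.2259, -0.1708, 0.854, 0.0, 0.0, 0.0] mm 270 deg 0
[0.1636, 0.0, 0.2904, 0.0, 0.0, 0.0] mm 100 deg 0
```

>>> servo_tool([
  [[-0.05, -0.031, -0.033, 0, -0.028, 0.007, 0], [-0.1, -0.062, -0.066, 0, -0.057, 0.013, 0], [-0.15, -0.093, -0.098, 0, -0.085, 0.02, 0], [-0.2, -0.124, -0.131, -0.001, -0.113, 0.027, 0], [-0.25, -0.155, -0.164, -0.001, -0.141, 0.033, 0], [-0.301, -0.186, -0.197, -0.001, -0.17, 0.04, 0], [-0.351, -0.217, -0.229, -0.001, -0.198, 0.047, 0], [-0.401, -0.248, -0.262, -0.001, -0.226, 0.054, 0], [-0.451, -0.279, -0.295, -0.002, -0.254, 0.06, 0], [-0.501, -0.31, -0.328, -0.002, -0.283, 0.067, 0], [-0.551, -0.341, -0.36, -0.002, -0.311, 0.074, 0], [-0.6016, -0.3721, -0.3933, -0.0022, -0.3391, 0.0803, 0]],
])

```text
time_s: 5.8
tool_pos: [0.4898, 0.2596, 0.34]
tool_rot: [180.0, 29.5, 102.1]
force: [-0.5, -0.8, -2.2]
grip_width: 0.0156
grasp_force: 30.0
```

>>> servo_tool([
  [[-0.01, -0.008, 0.04, 0, 0, 0, 0], [-0.03, -0.023, 0.115, 0, 0, 0, 0], [-0.055, -0.042, 0.21, 0, 0, 0, 0], [-0.08, -0.061, 0.305, 0, 0, 0, 0], [-0.106, -0.08, 0.4, 0, 0, 0, 0], [-0.132, -0.1, 0.5, 0, 0, 0, 0], [-0.159, -0.12, 0.6, 0, 0, 0, 0], [-0.185, -0.14, 0.7, 0, 0, 0, 0], [-0.206, -0.156, 0.78, 0, 0, 0, 0], [-0.219, -0.166, 0.83, 0, 0, 0, 0], [-0.226, -0.171, 0.854, 0, 0, 0, 0], [-0.226, -0.171, 0.854, 0, 0, 0, 0]],
])

```text
time_s: 6.8
tool_pos: [0.4778, 0.067, 0.1489]
tool_rot: [-179.8, 29.4, 102.1]
force: [0.0, 0.2, -1.6]
grip_width: 0.0157
grasp_force: 30.0
```

```bash
python3 - <<'E'
from h import *
from cell import get_obs,eyes
o=get_obs();print(o["time_s"],o["tool_pos"],o["tool_rot"],o["force"],o["qpos"])
Q=tool(12.2,-29.4);tcp=lambda z:np.array([.494,-.001,z])-Q.apply(M1)
S=eyes.read_camera("side");P=cloud(S);p0,q0=o["tool_pos"],rot(o["tool_rot"])
q=P.reshape(-1,3);L=q0.inv().apply(q-p0);t=(L-C1)@W1;d=np.linalg.norm(L-C1-np.outer(t,W1),axis=1)
k=(t>.03)&(t<.26)&(d<.022)&(q[:,2]>.1);h=k&(t<.165);c=q[h].mean(0);v=np.linalg.svd(q[h]-c)[2][0];print("dir",v*np.sign(-v[1]),"exp",q0.apply(W1),"tmax",np.percentile(t[k],99),"c off",(L[h]-C1).mean(0)-W1*t[h].mean())
delta(tcp(.059),Q);delta(tcp(.053),Q)
E
```

```text
6.8 [0.47776724 0.06704374 0.14888597] [-179.84590444   29.38109358  102.11285622] [ 0.01504964  0.20146463 -1.57306305] [-52.68287993   6.21145221  21.94982246 112.77974283  26.52304437
  73.48206203 -28.9573666 ]
dir [ 0.20707284 -0.97820282 -0.01549441] exp [ 2.08543982e-01 -9.77998746e-01 -3.31937314e-04] tmax 0.2207098226598015 c off [-0.00177703 -0.00082208 -0.00314809]
[0.1639, 0.0006, 0.2936, -0.0002, -0.0004, -0.0003] mm 101 deg 0
[0.1737, 0.0006, 0.311, -0.0002, -0.0004, -0.0003] mm 107 deg 0
```

>>> servo_tool([
  [[0.02, 0, 0.036, 0, 0, 0, 0], [0.05, 0, 0.09, 0, 0, 0, 0], [0.08, 0, 0.143, 0, 0, 0, 0], [0.11, 0, 0.197, 0, 0, 0, 0], [0.135, 0, 0.242, 0, 0, 0, 0], [0.15, 0, 0.269, 0, 0, 0, 0], [0.16, 0, 0.287, 0, 0, 0, 0], [0.164, 0, 0.2936, 0, 0, 0, 0], [0.168, 0, 0.301, 0, 0, 0, 0], [0.171, 0, 0.306, 0, 0, 0, 0], [0.172, 0, 0.308, 0, 0, 0, 0]],
])

```text
time_s: 7.77
tool_pos: [0.4798, 0.0694, 0.045]
tool_rot: [179.9, 29.3, 102.2]
force: [0.2, -1.4, -1.5]
grip_width: 0.0153
grasp_force: 30.0
```

>>> servo_tool([
  [[0.0015, 0, 0.003, 0, 0, 0, 0], [0.003, 0, 0.006, 0, 0, 0, 0], [0.003, 0, 0.006, 0, 0, 0, 0]],
])

```text
time_s: 8.02
tool_pos: [0.4797, 0.0692, 0.0429]
tool_rot: [179.9, 29.3, 102.2]
force: [-0.0, 0.5, 0.2]
grip_width: 0.0158
grasp_force: 30.0
```

The wrist force has gone from -1.5 to +0.2 N, so the weight is on the tray. I'll open and back off.

>>> servo_tool([
  [[0, 0, 0, 0, 0, 0, 0.3], [0, 0, 0, 0, 0, 0, 0.5], [0, 0, 0, 0, 0, 0, 0.7], [0, 0, 0, 0, 0, 0, 0.7], [0, 0, 0, 0, 0, 0, 0.7], [0, 0, 0, 0, 0, 0, 0.7], [0, 0, -0.05, 0, 0, 0, 0.8], [0, 0, -0.12, 0, 0, 0, 1], [0, 0, -0.22, 0, 0, 0, 1], [0, 0, -0.33, 0, 0, 0, 1], [0, 0, -0.45, 0, 0, 0, 1], [0, 0, -0.5, 0, 0, 0, 1]],
])

```text
time_s: 9.02
tool_pos: [0.4647, 0.1441, 0.1769]
tool_rot: [179.6, 29.1, 102.2]
force: [1.0, -0.0, -0.7]
grip_width: 0.084
grasp_force: 0.0
```

```bash
python3 - <<'E'
from h import *
from cell import get_obs,eyes
o=get_obs();print(o["tool_pos"],o["tool_rot"],o["grip_width"])
for n in("side","top"): pickle.dump(eyes.read_camera(n),open(n+"2.pkl","wb"))
S=pickle.load(open("side2.pkl","rb"));T=pickle.load(open("top2.pkl","rb"))
for c in(S,T):
    P=cloud(c).reshape(-1,3);k=(P[:,2]>.053)&(P[:,2]<.068)&(np.abs(P[:,0]-.5)<.07)&(np.abs(P[:,1])<.17)
    q=P[k];m=q.mean(0);v=np.linalg.svd(q-m)[2][0];v*=-np.sign(v[1]);t=(q-m)@v
    print(k.sum(),m,v,np.degrees(np.arctan2(v[1],v[0])),m+v*t.min(),m+v*t.max(),t.max()-t.min())
a=cv2.resize(S["frame"][220:360,190:370],None,fx=2.2,fy=3,interpolation=2)
b=cv2.resize(T["frame"][200:350,240:400],None,fx=2.5,fy=2.5,interpolation=2)
O=np.zeros((420,800,3),np.uint8);O[:,:396]=a;O[:375,400:]=b
cv2.imwrite("pics/c3.png",O[:,:,::-1])
E
```

```text
[0.46470693 0.14408654 0.17694375] [179.62441893  29.14053927 102.19113084] 0.08403413958536868
797 [ 0.5007461  -0.03092158  0.05727109] [ 0.21453939 -0.9766839  -0.00783688] -77.6111080366679 [0.4643119  0.13494398 0.05860199] [ 0.52484164 -0.14061578  0.05639091] 0.2821381245332481
875 [ 0.49493241 -0.0130387   0.05779555] [ 0.21108561 -0.97746109 -0.00356174] -77.81394193858944 [0.46241498 0.13753774 0.05834423] [ 0.52150174 -0.13607167  0.05734723] 0.27991846954511757
```

View pics/c3.png

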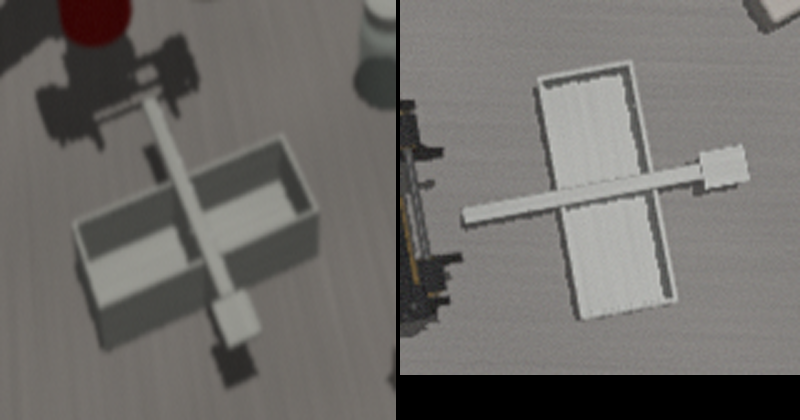

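The scraper lies flat across the tray, in the top crop from the handle end at (466,215) to the blade edge at (746,162). It is centred on the tray, and its measured mid is about (0.4935,-0.001). Next I'll regrasp it near the blade.

```bash
python3 - <<'E'
from h import *
Q=tool(12.2,26);a=Q.as_matrix()[:,2];G=np.array([.4935,-.001,.054])+.073*np.array([.212,-.977,0]);T=G+.014*a;print(G,T)
p,q=delta(T-.11*a,Q);delta(T,Q,p,q)
E
```

```text
[ 0.508976 -0.072321  0.054   ] [ 0.50767906 -0.06632241  0.04141688]
[-0.7066, -0.0126, 0.5295, 0.002, 0.3063, 0.0011] mm 265 deg 55
[-0.0, 0.0, 0.3667, 0.0, 0.0, 0.0] mm 110 deg 0
```

>>> servo_tool([
  [[-0.07, 0, 0.04, 0, 0.034, 0, 1], [-0.15, -0.003, 0.1, 0, 0.068, 0, 1], [-0.23, -0.004, 0.16, 0.001, 0.102, 0, 1], [-0.31, -0.005, 0.22, 0.001, 0.136, 0, 1], [-0.39, -0.007, 0.28, 0.001, 0.17, 0.001, 1], [-0.47, -0.008, 0.34, 0.001, 0.204, 0.001, 1], [-0.55, -0.01, 0.4, 0.002, 0.238, 0.001, 1], [-0.63, -0.011, 0.47, 0.002, 0.272, 0.001, 1], [-0.68, -0.012, 0.51, 0.002, 0.296, 0.001, 1], [-0.7066, -0.0126, 0.5295, 0.002, 0.3063, 0.0011, 1], [-0.7066, -0.0126, 0.5295, 0.002, 0.3063, 0.0011, 1], [-0.7066, -0.0126, 0.5295, 0.002, 0.3063, 0.0011, 1]],
])

```text
time_s: 10.12
tool_pos: [0.5142, -0.1189, 0.1366]
tool_rot: [-179.4, -25.8, 101.5]
force: [0.2, 0.4, 0.2]
grip_width: 0.0871
grasp_force: 0.0
```

```bash
python3 - <<'E'
from h import *
from cell import get_obs
print(get_obs()["qpos"])
Q=tool(12.2,26);a=Q.as_matrix()[:,2];T=np.array([.508976,-.072321,.054])+.014*a
delta(T,Q)
E
```

```text
[-11.40254767  23.72412267  44.35942084  98.07343784 -33.94307315
  86.29627068  53.64690201]
[0.0205, 0.0172, 0.3621, -0.0016, 0.0012, -0.0037] mm 109 deg 1
```

>>> servo_tool([
  [[0.02, 0.017, 0.06, -0.0016, 0.001, -0.0037, 1], [0.02, 0.017, 0.13, -0.0016, 0.001, -0.0037, 1], [0.02, 0.017, 0.2, -0.0016, 0.001, -0.0037, 1], [0.02, 0.017, 0.26, -0.0016, 0.001, -0.0037, 1], [0.02, 0.017, 0.31, -0.0016, 0.001, -0.0037, 1], [0.02, 0.017, 0.34, -0.0016, 0.001, -0.0037, 1], [0.0205, 0.017, 0.356, -0.0016, 0.001, -0.0037, 1], [0.0205, 0.017, 0.362, -0.0016, 0.001, -0.0037, 0.7], [0.0205, 0.017, 0.362, -0.0016, 0.001, -0.0037, 0.5], [0.0205, 0.017, 0.362, -0.0016, 0.001, -0.0037, 0.4]],
])

```text
time_s: 10.95
tool_pos: [0.5098, -0.0643, 0.0444]
tool_rot: [179.6, -25.9, 102.7]
force: [0.1, -0.4, 0.9]
grip_width: 0.0746
grasp_force: 0.0
```

>>> servo_tool([
  [[0, 0, 0, 0, 0, 0, 0], [0, 0, 0, 0, 0, 0, 0], [0, 0, 0, 0, 0, 0, 0], [0, 0, 0, 0, 0, 0, 0], [0, 0, 0, 0, 0, 0, 0], [0, 0, 0, 0, 0, 0, 0], [0, 0, 0, 0, 0, 0, 0], [0, 0, 0, 0, 0, 0, 0], [0, 0, 0, 0, 0, 0, 0], [0, 0, 0, 0, 0, 0, 0]],
], grip_force=40)

```text
time_s: 11.78
tool_pos: [0.5092, -0.064, 0.0436]
tool_rot: [179.7, -26.0, 102.6]
force: [-0.3, 0.9, -0.4]
grip_width: 0.0151
grasp_force: 40.0
```

>>> servo_tool([
  [[0.01, 0, -0.02, 0, 0, 0, 0], [0.03, 0, -0.062, 0, 0, 0, 0], [0.06, 0, -0.123, 0, 0, 0, 0], [0.09, 0, -0.184, 0, 0, 0, 0], [0.12, 0, -0.246, 0, 0, 0, 0], [0.15, 0, -0.307, 0, 0, 0, 0], [0.18, 0, -0.369, 0, 0, 0, 0], [0.21, 0, -0.43, 0, 0, 0, 0], [0.235, 0, -0.482, 0, 0, 0, 0], [0.255, 0, -0.523, 0, 0, 0, 0], [0.263, 0, -0.539, 0, 0, 0, 0], [0.263, 0, -0.539, 0, 0, 0, 0]],
])

```text
time_s: 12.78
tool_pos: [0.5089, -0.0646, 0.2251]
tool_rot: [179.5, -25.9, 102.7]
force: [-0.2, -0.1, -1.6]
grip_width: 0.0157
grasp_force: 40.0
```

```bash
cat > m.py <<'E'
from h import *
from cell import get_obs,eyes
def meas(names=("side","top")):
    o=get_obs();p0,q0=o["tool_pos"],rot(o["tool_rot"]);print(o["time_s"],p0,o["tool_rot"],o["force"],o["qpos"])
    # handle-end direction in tool frame about +x side
    u=np.array([.9,0,.438])
    for n in names:
        P=cloud(eyes.read_camera(n)).reshape(-1,3);L=q0.inv().apply(P-p0);C=np.array([0,0,-.014]);w=u
        for it in range(3):
            t=(L-C)@w;d=np.linalg.norm(L-C-np.outer(t,w),axis=1);k=(t>.03)&(t<.25)&(d<(.03 if it==0 else .015))&(np.abs(L[:,1])<.02)
            c=L[k].mean(0);w=np.linalg.svd(L[k]-c)[2][0];w*=np.sign(w[0]);C=c-w*((c-[0,0,-.014])@w)
        print(n,k.sum(),"w",w,"C(surface)",C,"end t",np.percentile(t[k],[98,99.5]),"world dir",q0.apply(w))
E
python3 -c "
from m import *
meas()"
```

```text
12.7833 [ 0.50890038 -0.06457706  0.22512823] [179.53341835 -25.9275093  102.6955409 ] [-0.17416507 -0.08160481 -1.57130236] [-18.51310984  14.28368633  44.88746899  96.79255144 -30.00341708
  90.62139546  43.91122661]
side 171 w [0.89545313 0.05034041 0.44230027] C(surface) [ 0.00099061 -0.01042028 -0.01481955] end t [0.20712379 0.20842237] world dir [-0.16682476  0.98596904 -0.00587774]
top 659 w [ 8.97249044e-01 -7.06692492e-05  4.41524799e-01] C(surface) [ 1.92469297e-06 -3.34906219e-03 -1.40044473e-02] end t [0.20949704 0.21206766] world dir [-0.2163278   0.97630916 -0.00476431]
```

```bash
cat >> h.py <<'E'
E2=np.array([.1866,0,.0823]);J=np.array([.507,-.352,0]);JY=3.4
def goal(xj,z,lean,yj=0,yaw=JY):
    Q=tool(yaw,26.2-90+lean); a=np.radians(yaw);h=np.array([-np.sin(a),np.cos(a),0]);s=np.array([np.cos(a),np.sin(a),0])
    return J-h*xj+s*yj+[0,0,z]-Q.apply(E2),Q
E
python3 - <<'E'
from h import *
A=goal(-.15,.2,27.5);d=.19
H=goal(-.0355+d*np.sin(np.radians(27.5)),.007+d*np.cos(np.radians(27.5)),27.5);F=goal(-.0355,.007,27.5)
print(A[0],H[0],F[0]);delta(*A);delta(*H,*A);delta(*F,*H)
for n in("top0","side0"):
    P=cloud(pickle.load(open(n+".pkl","rb"))).reshape(-1,3);k=(P[:,2]>.04)&(P[:,2]<.06)&(abs(P[:,0]-.63)<.08)&(abs(P[:,1]+.17)<.07);print(n,"timer",np.median(P[k],0))
    k=(P[:,2]>.135)&(P[:,2]<.146)&(np.hypot(P[:,0]-.507,P[:,1]+.352)<.06);print("rim pts",P[k].min(0),P[k].max(0))
E
```

```text
[ 0.50413334 -0.30374861  0.37679756] [ 0.516127   -0.50562489  0.35232962] [ 0.51092392 -0.41804707  0.18379756]
[-0.4736, -0.1834, -0.802, 0.0061, -0.3454, 0.0528] mm 285 deg 63
[-0.495, 0.0, 0.4648, 0.0, 0.0, 0.0] mm 204 deg 0
[0.5683, -0.0, 0.2796, 0.0, 0.0, 0.0] mm 190 deg 0
top0 timer [ 0.69171251 -0.17534698  0.04921392]
rim pts [ 0.46086366 -0.39537897  0.13501577] [ 0.54737304 -0.3055385   0.14512866]
side0 timer [ 0.6922034 -0.1832597  0.0500864]
rim pts [ 0.46293084 -0.39865242  0.13507371] [ 0.55084768 -0.30812392  0.14576102]
```

>>> servo_tool([
  [[-0.039, -0.015, -0.067, 0, -0.029, 0.004, 0], [-0.079, -0.031, -0.134, 0.001, -0.058, 0.009, 0], [-0.118, -0.046, -0.2, 0.001, -0.086, 0.013, 0], [-0.158, -0.061, -0.267, 0.002, -0.115, 0.018, 0], [-0.197, -0.076, -0.334, 0.002, -0.144, 0.022, 0], [-0.237, -0.092, -0.401, 0.003, -0.173, 0.026, 0], [-0.276, -0.107, -0.468, 0.003, -0.201, 0.031, 0], [-0.316, -0.122, -0.535, 0.004, -0.23, 0.035, 0], [-0.355, -0.138, -0.601, 0.004, -0.259, 0.04, 0], [-0.395, -0.153, -0.668, 0.005, -0.288, 0.044, 0], [-0.434, -0.168, -0.735, 0.005, -0.317, 0.048, 0], [-0.4736, -0.1834, -0.802, 0.0061, -0.3454, 0.0528, 0]],
])

```text
time_s: 13.88
tool_pos: [0.504, -0.3038, 0.3769]
tool_rot: [-180.0, 36.5, 93.4]
force: [0.5, 0.0, -1.8]
grip_width: 0.0154
grasp_force: 40.0
```

```bash
python3 -c "
from m import *
meas()
d=.19
H=goal(-.0355+d*np.sin(np.radians(27.5)),.007+d*np.cos(np.radians(27.5)),27.5)
delta(*H)"
```

```text
13.8833 [ 0.50403725 -0.30382032  0.37686508] [-179.96369201   36.47822426   93.43290713] [ 0.54678459  0.04243171 -1.84756126] [-33.7091639   -3.82973521  38.89593713  97.75898926  38.94233285
  81.23548301   3.88649617]
side 298 w [ 0.89697734 -0.00327376  0.4420644 ] C(surface) [-0.00268741 -0.00102631 -0.00855466] end t [0.20549421 0.2073825 ] world dir [-0.03099819  0.45739508 -0.88872316]m.py:11: RuntimeWarning: Mean of empty slice.
  c=L[k].mean(0);w=np.linalg.svd(L[k]-c)[2][0];w*=np.sign(w[0]);C=c-w*((c-[0,0,-.014])@w)
  ret = um.true_divide(
Traceback (most recent call last):
  File "m.py", line 12, in meas
    print(n,k.sum(),"w",w,"C(surface)",C,"end t",np.percentile(t[k],[98,99.5]),"world dir",q0.apply(w))
                                                 ~~~~~~~~~~~~~^^^^^^^^^^^^^^^^
IndexError: index -1 is out of bounds for axis 0 with size 0
```

>>> servo_tool([
  [[-0.02, 0, 0.02, 0, 0, 0, 0], [-0.06, 0, 0.056, 0, 0, 0, 0], [-0.12, 0, 0.113, 0, 0, 0, 0], [-0.18, 0, 0.169, 0, 0, 0, 0], [-0.24, 0, 0.225, 0, 0, 0, 0], [-0.3, 0, 0.282, 0, 0, 0, 0], [-0.36, 0, 0.338, 0, 0, 0, 0], [-0.42, 0, 0.394, 0, 0, 0, 0], [-0.46, 0, 0.432, 0, 0, 0, 0], [-0.485, 0, 0.455, 0, 0, 0, 0], [-0.495, 0, 0.465, 0, 0, 0, 0], [-0.495, 0, 0.465, 0, 0, 0, 0]],
])

```text
time_s: 14.98
tool_pos: [0.5156, -0.5064, 0.3521]
tool_rot: [-180.0, 36.3, 93.3]
force: [0.8, 0.5, -1.0]
grip_width: 0.0156
grasp_force: 40.0
```

```bash
python3 -c "
from m import *
meas(['side'])
d=.19
H=goal(-.0355+d*np.sin(np.radians(27.5)),.007+d*np.cos(np.radians(27.5)),27.5)
M=goal(-.0355+.1*np.sin(np.radians(27.5)),.007+.1*np.cos(np.radians(27.5)),27.5)
delta(*H);delta(*M)
S=eyes.read_camera('side');T=eyes.read_camera('top')
O=np.zeros((480,800,3),np.uint8);O[:,:400]=cv2.resize(S['frame'][280:480,230:390],(400,480));O[:400,400:]=cv2.resize(T['frame'][200:340,410:550],(400,400));cv2.imwrite('pics/c4.png',O[:,:,::-1])
# project predicted points
o=get_obs();q=rot(o['tool_rot']);e=o['tool_pos']+q.apply(E2);print('end',e);uv=proj(S,[e,J+[0,0,.14]]);print((uv-[230,280])*[2.5,2.4]);uv=proj(T,[e,J+[0,0,.14]]);print((uv-[410,200])*400/140)
"
```

```text
14.9833 [ 0.51555666 -0.50642947  0.35211389] [-179.98304574   36.26084737   93.29059769] [ 0.82425634  0.49838028 -0.96745371] [-17.11498468  11.19035882  51.51331871  89.86580955  22.74778728
  62.70878287  28.57643467]
side 169 w [0.87567331 0.00327836 0.48289286] C(surface) [ 0.00059328 -0.00486608 -0.0150428 ] end t [0.24936065 0.24954169] world dir [-0.02100479  0.4199572  -0.9073008 ]
[-0.0008, -0.0007, 0.0003, -0.0, -0.0003, -0.0002] mm 0 deg 0
[0.2682, -0.0008, 0.133, -0.0, -0.0003, -0.0002] mm 90 deg 0
end [ 0.51122956 -0.40271365  0.1758479 ]
[[225.36859044 303.69795095]
 [205.23196475 274.41706011]]
[[260.95301071 192.79091697]
 [185.99384711 200.41007993]]
```

View pics/c4.png

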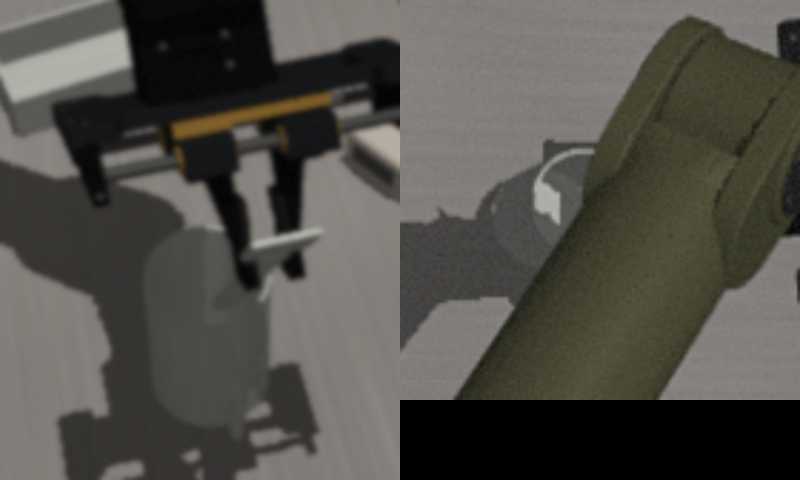

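The side crop shows the jug rim centred at about (205,275), matching the predicted (205,274). The blade is seen edge-on at (290,245), above the jug's handle (260,290). I'll insert along the scraper's axis, with 3 mm of extra clearance from the rim.

>>> servo_tool([
  [[0.008, 0, -0.006, 0, 0, 0, 0], [0.03, 0, 0.005, 0, 0, 0, 0], [0.06, 0, 0.02, 0, 0, 0, 0], [0.09, 0, 0.035, 0, 0, 0, 0], [0.12, 0, 0.05, 0, 0, 0, 0], [0.15, 0, 0.065, 0, 0, 0, 0], [0.18, 0, 0.08, 0, 0, 0, 0], [0.21, 0, 0.095, 0, 0, 0, 0], [0.24, 0, 0.11, 0, 0, 0, 0], [0.265, 0, 0.122, 0, 0, 0, 0], [0.276, 0, 0.127, 0, 0, 0, 0], [0.276, 0, 0.127, 0, 0, 0, 0]],
])

```text
time_s: 16.13
tool_pos: [0.5137, -0.4608, 0.2719]
tool_rot: [-180.0, 36.3, 93.5]
force: [-0.3, -0.5, -0.9]
grip_width: 0.0156
grasp_force: 40.0
```

```bash
python3 -c "
from m import *
o=get_obs();print(o['qpos'],o['force'])
delta(*goal(-.0355+.01*np.sin(np.radians(27.5)),.007+.01*np.cos(np.radians(27.5)),27.5));delta(*goal(-.0355,.007,27.5))
P=cloud(eyes.read_camera('side')).reshape(-1,3);k=(P[:,2]>.132)&(P[:,2]<.146)&(np.hypot(P[:,0]-.507,P[:,1]+.352)<.05)&(P[:,1]>-.37);m=P[k][:,:2]
s=np.linalg.lstsq(np.c_[2*m,np.ones(len(m))],(m**2).sum(1),rcond=None)[0];print('jug side',s,np.sqrt(s[2]+s[0]**2+s[1]**2),len(m))"
```

```text
[-22.09278384   9.96692789  50.70267609  99.94166087  27.72048443
  57.29175422  18.53196159] [-0.30720254 -0.52982208 -0.87287984]
[0.259, -0.0006, 0.1376, -0.0, -0.0002, 0.0003] mm 88 deg 0
[0.2889, -0.0006, 0.1524, -0.0, -0.0002, 0.0003] mm 98 deg 0
jug side [ 0.50694961 -0.35335051 -0.3800181 ] 0.042853158497881634 166
```

>>> servo_tool([
  [[0.02, 0, 0.01, 0, 0, 0, 0], [0.05, 0, 0.025, 0, 0, 0, 0], [0.08, 0, 0.04, 0, 0, 0, 0], [0.11, 0, 0.055, 0, 0, 0, 0], [0.14, 0, 0.071, 0, 0, 0, 0], [0.17, 0, 0.087, 0, 0, 0, 0], [0.2, 0, 0.104, 0, 0, 0, 0], [0.225, 0, 0.118, 0, 0, 0, 0], [0.245, 0, 0.13, 0, 0, 0, 0], [0.255, 0, 0.1355, 0, 0, 0, 0], [0.259, 0, 0.1376, 0, 0, 0, 0], [0.259, 0, 0.1376, 0, 0, 0, 0]],
])

```text
time_s: 17.18
tool_pos: [0.5116, -0.4235, 0.1937]
tool_rot: [180.0, 36.3, 93.4]
force: [0.7, -0.3, -1.4]
grip_width: 0.0151
grasp_force: 40.0
```

```bash
python3 -c "
from m import *
o=get_obs();print(o['qpos'],o['force'],o['wrist_torque'],o['tool_pos']+rot(o['tool_rot']).apply(E2)-J)
delta(*goal(-.0355,.007,27.5));delta(*goal(-.0355,.003,27.5))"
```

```text
[-24.88787441  12.07617294  49.82990047 107.64112412  29.93161593
  51.14076108  10.00955746] [ 0.66672237 -0.31138754 -1.39272246] [0.76843891 0.05780647 0.00506129] [-0.00129884  0.02990129  0.01689243]
[0.0344, -0.0013, 0.0157, 0.0001, 0.0001, -0.0001] mm 11 deg 0
[0.0423, -0.0013, 0.0265, 0.0001, 0.0001, -0.0001] mm 15 deg 0
```

>>> servo_tool([
  [[0.007, 0, 0.003, 0, 0, 0, 0], [0.014, 0, 0.0065, 0, 0, 0, 0], [0.02, 0, 0.009, 0, 0, 0, 0], [0.025, 0, 0.0115, 0, 0, 0, 0], [0.029, 0, 0.013, 0, 0, 0, 0], [0.029, 0, 0.013, 0, 0, 0, 0], [0.029, 0, 0.013, 0, 0, 0, 0]],
])

```text
time_s: 17.77
tool_pos: [0.5113, -0.4188, 0.1855]
tool_rot: [180.0, 36.3, 93.4]
force: [0.1, 0.0, -1.7]
grip_width: 0.0154
grasp_force: 40.0
```

>>> servo_tool([
  [[0.002, 0, 0.0027, 0, 0, 0, 0], [0.004, 0, 0.0054, 0, 0, 0, 0], [0.004, 0, 0.0054, 0, 0, 0, 0], [0.004, 0, 0.0054, 0, 0, 0, 0]],
])

```text
time_s: 18.1
tool_pos: [0.5114, -0.419, 0.1837]
tool_rot: [179.9, 36.3, 93.3]
force: [0.2, -1.0, -0.6]
grip_width: 0.0153
grasp_force: 40.0
```

>>> servo_tool([
  [[0.0015, 0, 0.002, 0, 0, 0, 0], [0.003, 0, 0.004, 0, 0, 0, 0], [0.003, 0, 0.004, 0, 0, 0, 0], [0.003, 0, 0.004, 0, 0, 0, 0]],
])

```text
time_s: 18.43
tool_pos: [0.5116, -0.4198, 0.183]
tool_rot: [179.9, 36.4, 93.3]
force: [0.9, -1.4, 3.0]
grip_width: 0.0155
grasp_force: 40.0
```

The wrist force rose to about 4.6 N above the hanging weight, at the height predicted for the jug's bottom, so the handle end is standing. I'll release and back off.

>>> servo_tool([
  [[0, 0, 0, 0, 0, 0, 0.22], [0, 0, 0, 0, 0, 0, 0.25], [0, 0, 0, 0, 0, 0, 0.3], [0, 0, 0, 0, 0, 0, 0.5], [0, 0, 0, 0, 0, 0, 0.7], [0, 0, 0, 0, 0, 0, 0.9], [0, 0, 0, 0, 0, 0, 1], [0, 0, 0, 0, 0, 0, 1], [0, 0, 0, 0, 0, 0, 1], [0, 0, 0, 0, 0, 0, 1]],
])

```text
time_s: 19.27
tool_pos: [0.5113, -0.4188, 0.182]
tool_rot: [179.9, 36.3, 93.4]
force: [0.4, -0.0, 0.3]
grip_width: 0.0648
grasp_force: 0.0
```

>>> servo_tool([
  [[0, 0, -0.03, 0, 0, 0, 1], [0, 0, -0.08, 0, 0, 0, 1], [0, 0, -0.15, 0, 0, 0, 1], [0, 0, -0.23, 0, 0, 0, 1], [0, 0, -0.32, 0, 0, 0, 1], [0, 0, -0.42, 0, 0, 0, 1], [0, 0, -0.52, 0, 0, 0, 1], [0, 0, -0.62, 0, 0, 0, 1], [0, 0, -0.7, 0, 0, 0, 1], [0, 0, -0.75, 0, 0, 0, 1], [0, 0, -0.75, 0, 0, 0, 1]],
])

```text
time_s: 20.18
tool_pos: [0.5054, -0.2836, 0.3664]
tool_rot: [179.5, 36.3, 93.4]
force: [-0.5, -0.1, -0.1]
grip_width: 0.087
grasp_force: 0.0
```

```bash
python3 -c "
from m import *
o=get_obs();print(o['time_s'],o['tool_pos'],o['force'])
S=eyes.read_camera('side');T=eyes.read_camera('top')
for c in(S,T):
    P=cloud(c).reshape(-1,3);k=(P[:,2]>.135)&(P[:,2]<.1435)&(np.hypot(P[:,0]-.507,P[:,1]+.352)<.055);m=P[k][:,:2]
    s=np.linalg.lstsq(np.c_[2*m,np.ones(len(m))],(m**2).sum(1),rcond=None)[0];print('jug',s[:2],len(m))
    k=(P[:,2]>.15)&(P[:,2]<.27)&(abs(P[:,0]-.51)<.04)&(P[:,1]<-.38)&(P[:,1]>-.52);q=P[k];g=q.mean(0);v=np.linalg.svd(q-g)[2][0];v*=np.sign(v[2]);t=(q-g)@v;print(len(q),g,v,np.degrees(np.arccos(v[2])),'top',g+v*t.max(),'at z=.007',g+v*(.007-g[2])/v[2])
O=np.zeros((500,800,3),np.uint8);O[:,:400]=cv2.resize(S['frame'][280:480,230:390],(400,500));O[:400,400:]=cv2.resize(T['frame'][200:340,410:550],(400,400));cv2.imwrite('pics/c5.png',O[:,:,::-1])
"
```

```text
20.1833 [ 0.5053588  -0.2836134   0.36641667] [-0.50821525 -0.14401868 -0.11347812]
jug [ 0.5069838  -0.35316626] 362
147 [ 0.51067745 -0.43929424  0.22832764] [ 0.0673223  -0.45365066  0.8886331 ] 27.2980174540135 top [ 0.51270811 -0.45297786  0.25513177] at z=.007 [ 0.4939098  -0.32630562  0.007     ]
jug [ 0.50523961 -0.34936638] 98
464 [ 0.51005301 -0.42599264  0.21385752] [ 0.02838451 -0.50708164  0.86143051] 30.522417940278835 top [ 0.51136534 -0.44943707  0.25368493] at z=.007 [ 0.50323697 -0.30422582  0.007     ]
```

View pics/c5.png

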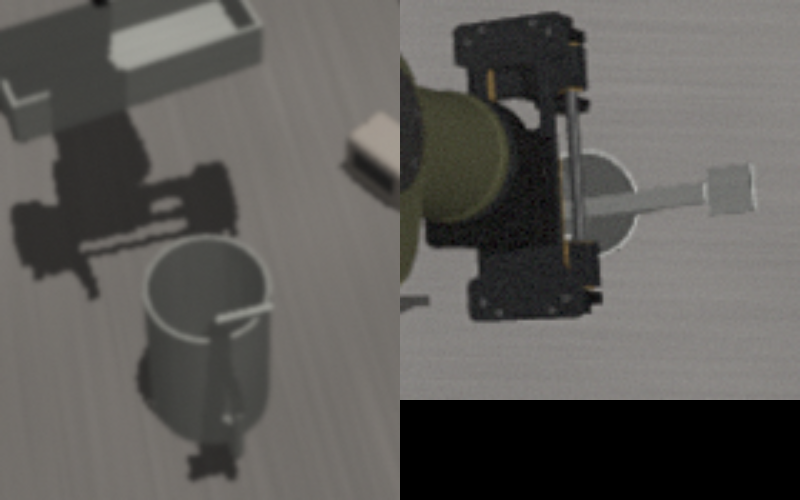

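The side crop shows the jug upright with its rim at (207,290), where it was. The blade is in the air at (245,312), above the jug's handle (230,420). The top crop shows the scraper leaning across the rim towards the handle side, from (585,207) to (752,188), at about 29° from vertical with the handle end at the far side. The gripper is clear, so I'll hand in.

```bash
python3 -c "
from cell import env
print(env.sign_off())"
```

```text
the job is handed in; nothing more can be done
None
```

The scraper now stands handle end down in the metal jug, leaning across onto the rim above the jug's handle with its blade in the air; the jug did not move, and the job was handed in at about 20 s (the sign-off returned no verdict).

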